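Lock the gauge chest by feel with its panel key

ROBOT

A 7-joint arm with a two-finger parallel gripper is mounted at the origin on a cart in front of the work surface, level with it; the furniture and walls round the work are solid. World frame = base frame: x ahead of the robot, y to its left, z up, the work surface at z = 0. Lengths are in m, angles in rad, forces in N, time in s.
With the tool pointing down it reaches from about 0.4 to 0.9 m from the base axis. Payload 5.5 kg.
Tool frame: the origin (TCP) lies between the finger pads; the fingertips stand 8 mm ahead of it and the grasp point (between the pads) lies 11 mm behind it; z points along the fingers, y is the line along which they close (so a half turn about z gives the same grasp; the last joint's range is limited). The gripper opens to 92 mm and grips with 3 to 60 N. Pads are 19 mm wide; open, the fingers measure 130 mm over their backs; the gripper's body (75 mm by 190 mm) begins 47 mm behind the grasp point.
Start: joints at [1.474, 0.501, -0.427, 1.55, 0.221, 1.138, -0.21], TCP at [0.229, -0.608, 0.235] pointing down, gripper open.
Joint ranges: [-2.88, 2.88], [-0.31, 2.03], [-1.54, 1.56], [0.2, 2.42], [-1.41, 4.55], [0.19, 2.02], [-2.57, 2.57]. Speed limits (rad/s): [2.57, 2.57, 3.14, 3.14, 3.14, 3.14, 3.14].

INTERFACE

Orientations are given as a rotation vector (axis times angle).
In Python, from workcell import readout, imaging, finish_job gives the robot as it stands.
- The arm moves only by the tool jog_arm, never from a script. Its arguments are lists of equal length, an entry for each row: "fingers": the closure, from 0 (fully open) to 1 (shut); "xyz": the shift along the tool's x, y, z in cm, a list of three; "delta_rot": the turn, a rotation vector about the tool's x, y, z in rad, a list of three. A call has 1 to 12 rows; each row shifts and turns the commanded pose from where the row before left it, along the tool's axes as they then stand; what a row does not reach is not made up. A row lasts 1/12 s, in which the tool goes at most 41.7 mm and 7.16 degrees, less where a joint would pass 70% of its speed; a pose out of reach is approached as far as the arm can. A call is refused whole if a number of a shift passes 4.17 or a number of a turn 0.125, either way. A call with a gripper value outside its range is refused whole. The fingers move at their own pace and stop on an object; "squeeze" is the grip in N (left out, the last holds). Time passes only in rows, so rows that do not move let the fingers close. It gives the time, the measured TCP pose, the force, the opening and the grip force at its end, in the units of the state.
- readout.read_state(): the state, without advancing time (a new reading comes with each control period).
- imaging.grab_frame(name): name is "scene" or "side" or "wrist"; returns the picture (400x640x3 uint8, blue, green, red); there is no depth.
- imaging.camera_model(name): a dict with "fx", "fy", "cx", "cy" (pixels), "k1" (the pictures are not rectified: a ray, as slopes to the right and down, at radius r is drawn at 1 + k1 r^2 times it, then the intrinsics apply), "rvec" (rotation vector, rad) and "tvec" (3), from world to camera coordinates, as OpenCV has them. Camera axes: x right, y down, z forward; pixel columns grow to the right and rows downward; lengths in m; the calibration is good to about 2 mm. A picture is of the moment at which its call begins: read the wrist's pose just before it. camera_model takes no time and is no camera call; for the wrist camera it gives the pose at the moment of the call.
- finish_job(): hands the job in; it is judged then, once.
The state is a dict: "t": time; "q": joint angles; "qvel": joint speeds; "tau": joint torques, N m; "tcp_pos": TCP position; "ee_rot": TCP orientation; "contact_force": force on the tool from outside, world axes, zero at the start; "wrist_torque": the same for the moment, N m; "opening": opening from 0.0 (shut) to 1.0 (fully open); "finger_force": force on a finger pad.
Only numpy, scipy, OpenCV 4.12 (cv2) and the standard library are available. Lean on these libraries where they do the work, as an engineer would, in place of code of your own. Each camera call takes 0.05 s, during which the arm holds its last target. There are 200 camera calls.

TASK

Take the T-handled panel key out of its stand and lock the gauge chest with it: put the key in the lock, turn it gently back and forth until you feel its blade drop into the plug, then turn it clockwise until the bolt is fully home in its keeper. Put the key back upright in its stand; never force the key in the lock, and leave the things lying around undisturbed.

Things in the scene. Friction and masses are not known exactly. Their poses are not given: they have to be found in the camera images.
- chest: Flat grey steel gauge chest, 150 x 230 x 48 mm, fixed; its top is two closed leaves that meet in a seam along its x axis. Origin: centre of its underside; z up, y from the right leaf (-y) to the left leaf (+y). A dark steel lock block, 52 x 60 x 25 mm with a 3 mm collar plate on it, stands on the right leaf beside the seam; the keeper for its bolt stands on the left leaf.
- lock_mouth (a point): Centre of the mouth of the lock's round upright keyway, in the top of the collar, 76 mm above the desk and 5 mm towards -x, 36 mm towards -y of the chest's origin; axes as chest. The keyway is countersunk 3 mm deep from 24 mm, then 18 mm wide straight down to a sprung plug (plug_face), out of sight. The key can be drawn straight out at any angle.
- plug_face (a point): Nominal centre of the plug's face, 15 mm below the mouth; the true face lies up to 3 mm higher or lower. It gives 3.5 mm on a soft spring (1.5 N at first touch, 1 N per mm more), then is solid. Across it runs a slot 6.4 mm wide, 5 mm deep, along the chest's x axis give or take 0.45 rad, not measured. With the blade within 0.15 rad of it the plug jumps up over the blade and the push drops.
- keeper (a point): Middle of the keeper's mouth, where the bolt enters. The plug takes 0.04 to 0.1 N m to turn; rubbing on its face does not turn it, the blade must be in the slot, best down on its floor, with 0.15 rad of play each way. It stops solid with the bolt home, 0.8 to 1.3 rad clockwise (seen from above) of where the blade dropped in, at most 1.5 rad from the chest's x axis; not measured.
- bolt (a joint): Throw of the lock's flat steel bolt (20 x 10 mm) out of the lock block towards the chest's +y, in m: about 0 is drawn back, flush with the block; 0.012 is fully home in the keeper. It begins to move some 0.2 rad after the plug is turned, and stays where it is left.
- key: T-handled panel key, 80 mm tall, about 0.1 kg, upright in its stand at the start. Origin: centre of the blade's lower end; z up to the handle, x along the flat blade and the handle bar. Blade 16 (x) x 4 (y) mm, 5.5 mm long, corners rounded; above it a 16 mm round shank, coned at its foot, to z = 41 mm, then a 10 mm neck. A half turn about z makes no difference.
- key_grip (a point): Centre of the key's black handle bar, 48 (x) x 16 (y) x 20 (z) mm, 70 mm above the blade's lower end; axes as key. Grip the bar across its 16 mm.
- key_tip (a point): centre of the blade's lower end, the same point and axes as key
- stand: key stand, fixed: aluminium block 44 x 44 mm on a 56 mm square foot, 38.5 mm high over its collar, with an upright round hole in its middle. Origin: centre of its underside.
- stand_mouth (a point): centre of the mouth of the stand's hole, 38.5 mm above the desk; the hole is countersunk likewise, 18 mm wide and 32.5 mm deep, and the key stands on its floor, turned any way
- loupe: bystander: black stand loupe, 38 mm diameter, 34 mm high, standing on the left leaf of the chest; origin: centre of its underside
- ring_gauge: bystander: plain steel ring gauge, 43 mm diameter, 14 mm high, lying on the left leaf of the chest; origin: centre of its underside
- rod_clamp: bystander: small black rod clamp, 44 x 126 x 42 mm, lying on the desk near its front edge; origin: centre of its underside
Not all that is in view belongs to the job. What is shaped like the key but purple is not meant.

How it is judged:
On the way:
1. with the key in the lock, the bolt is thrown fully home (value of joint bolt above 0.011 m and z of key_tip in the frame of lock_mouth below -0.01 m and horizontal distance between key_tip and lock_mouth below 0.008 m), for 0.1 s.
At the end, for the whole second after the job is handed in: The bolt is home in its keeper (thrown at least 11 of its 12 mm) and the key stands upright and at rest in the stand's hole, its tip within 6 mm of the hole's axis and at least 27 mm below the mouth (value of joint bolt above 0.011 m and horizontal distance between key_tip and stand_mouth below 0.006 m and z of key_tip in the frame of stand_mouth below -0.027 m and angle between key's own z axis and vertical below 0.12 rad and linear speed of key below 0.02 m/s); the robot touches nothing.
It fails at once if the key is forced in the lock: more than 40 N between key and chest (a push of that size, or a twist of about 0.28 N m) (contact force between key and chest above 40 N).
It fails at once if a bystander (loupe, ring gauge, rod clamp) is moved more than 20 mm (distance of any of loupe, ring_gauge, rod_clamp from where it was at the start of the episode above 0.02 m).
It also fails if it takes over 67 s, if anything falls off the work surface, if the arm or the gripper's body presses on something with over 40 N, if the wrist force passes 120 N, or if a joint passes its speed limit or range.

## Working session

There is one attempt and no reset: what is moved stays moved. The work goes in short steps, Python scripts to look and compute and a tool call to move; the robot and the scene stay as the last step left them, time stands still between calls to the robot, and variables do not carry over. Pictures are saved under pics/ and viewed, at most 10 in all, crops included, and the job is handed in when it is done.

Besides the shell and the picture viewer there is one more tool, called as name(argument=value, ...) on one line, values as JSON. jog_arm: Moves the arm, as the interface text tells. Its arguments: {"type":"object","properties":{"fingers":{"type":"array"},"xyz":{"type":"array"},"delta_rot":{"type":"array"},"squeeze":{"type":"number"}},"required":["fingers","xyz","delta_rot"]}

```bash
mkdir -p pics; ls
python3 - <<'E'
from workcell import readout, imaging
import cv2,numpy as np
s=readout.read_state(); print({k:np.round(v,3).tolist() for k,v in s.items()})
a=[]
for n in ["scene","side"]:
    im=imaging.grab_frame(n); cv2.imwrite(f"pics/{n}0.png",im); m=imaging.camera_model(n); print(n,m)
E
```

```text
pics
{'t': 0.0, 'q': [1.474, 0.502, -0.427, 1.551, 0.221, 1.138, -0.21], 'qvel': [-0.001, -0.001, -0.0, -0.0, -0.001, 0.001, 0.001], 'tau': [-0.001, -56.66, -5.816, -27.911, -0.069, 0.031, 0.0], 'tcp_pos': [0.229, -0.608, 0.234], 'ee_rot': [-3.089, -0.562, 0.0], 'contact_force': [-0.33, 0.366, 0.57], 'wrist_torque': [-0.047, 0.022, 0.033], 'finger_force': 0.0, 'opening': 1.004}
scene {'fx': 494.19600423351653, 'fy': 494.19600423351653, 'cx': 314.5626853542243, 'cy': 196.36889713496245, 'k1': 0.015721567806133804, 'rvec': array([ 1.12104398, -2.35608265,  1.00038279]), 'tvec': array([0.2456358 , 0.35788253, 0.59516631])}
side {'fx': 369.3564663221008, 'fy': 369.3564663221008, 'cx': 323.05541757544154, 'cy': 195.5489120561839, 'k1': -0.04680053255644513, 'rvec': array([ 2.23225129, -0.23746654,  0.10945013]), 'tvec': array([-0.51148161,  0.06927173,  0.88178873])}
```

View pics/scene0.png

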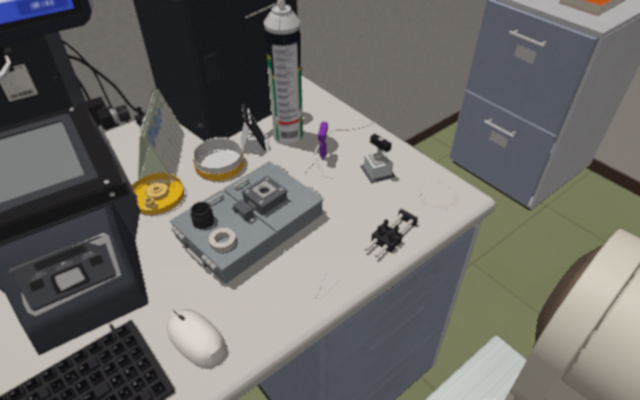

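View pics/side0.png

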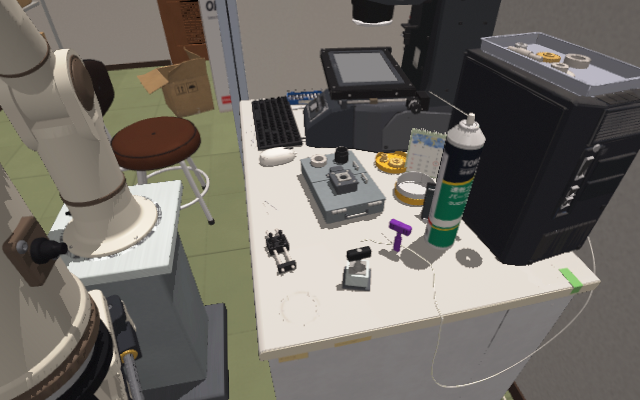

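The scene picture shows the chest at about (250,220) with the lock block at (265,190), a black T-handle in a grey stand at (380,150), and a purple T-shape at (323,138). In the side picture the same things are at (343,183), (342,178), (358,262) and (400,233). There are two key candidates. The black-handled one in the aluminium stand (scene 380,150; side 358,255) fits the description. The purple one (scene 323,138; side 400,233) is explicitly excluded. I'll confirm this in an enlarged crop.

```bash
cat > h.py <<'E'
import cv2,numpy as np
from workcell import readout, imaging
def ray(m,uv):
    K=np.array([[m['fx'],0,m['cx']],[0,m['fy'],m['cy']],[0,0,1]])
    p=cv2.undistortPoints(np.array([[uv]],float),K,np.array([m['k1'],0,0,0]))[0,0]
    R=cv2.Rodrigues(np.array(m['rvec']))[0]; C=-R.T@np.array(m['tvec'])
    d=R.T@np.array([p[0],p[1],1]); return C,d/np.linalg.norm(d)
def onplane(m,uv,z):
    C,d=ray(m,uv); return C+d*(z-C[2])/d[2]
def proj(m,P):
    K=np.array([[m['fx'],0,m['cx']],[0,m['fy'],m['cy']],[0,0,1]])
    return cv2.projectPoints(np.array(P,float).reshape(-1,3),np.array(m['rvec']),np.array(m['tvec']),K,np.array([m['k1'],0,0,0]))[0][:,0]
def tri(m1,u1,m2,u2):
    A=[];b=[]
    for m,u in((m1,u1),(m2,u2)):
        C,d=ray(m,u); P=np.eye(3)-np.outer(d,d); A.append(P); b.append(P@C)
    return np.linalg.lstsq(np.vstack(A),np.hstack(b),rcond=None)[0]
E
python3 - <<'E'
import cv2,numpy as np
from h import *
S=cv2.imread('pics/scene0.png');D=cv2.imread('pics/side0.png')
t=lambda I,x,y:cv2.resize(I[y:y+75,x:x+100],(400,300),interpolation=cv2.INTER_CUBIC)
cv2.imwrite('pics/crop1.png',np.vstack([np.hstack([t(S,330,120),t(D,310,225)]),np.hstack([t(S,200,150),t(D,300,145)])]))
ms,md=imaging.camera_model('scene'),imaging.camera_model('side')
print(tri(ms,(380,143),md,(358,254)),tri(ms,(265,188),md,(342,175)))
E
```

```text
[ 0.53253955 -0.28112539  0.07461072] [ 0.56474331 -0.02902538  0.07983947]
```

View pics/crop1.png

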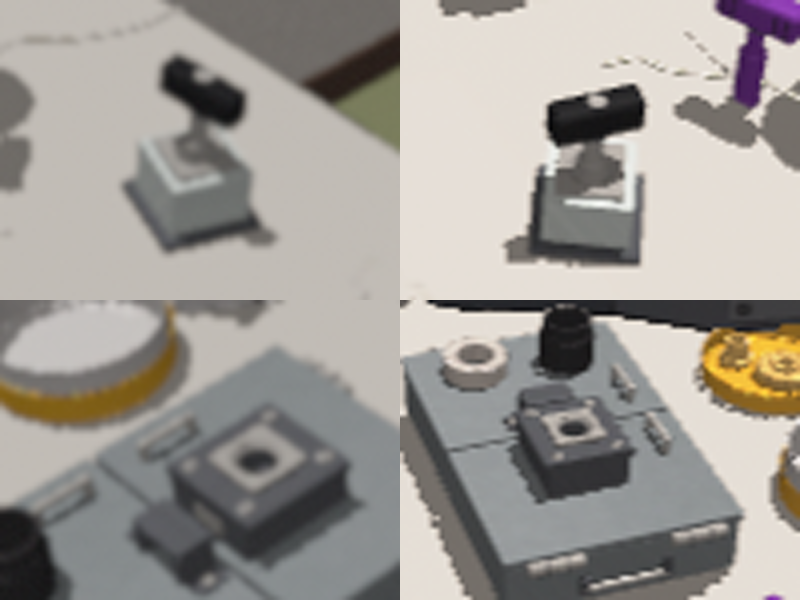

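The crop confirms it: the black-bar key stands in the grey aluminium stand with its handle at scene (381,142) and side (359,253). The purple key has no stand. The lock mouth is at scene (264.5,189.5) and side (343,177). Next I go above the key for a wrist view.

jog_arm(fingers=[0,0,0,0,0,0,0,0,0,0,0,0], xyz=[[3.3,-1.6,0],[3.3,-1.6,0],[3.3,-1.6,0],[3.3,-1.6,0],[3.3,-1.6,0],[3.3,-1.6,0],[3.3,-1.6,0],[3.3,-1.6,0],[3.3,-1.6,0],[3.3,-1.6,0],[3.3,-1.6,0],[0,0,0]], delta_rot=[[0,0,0],[0,0,0],[0,0,0],[0,0,0],[0,0,0],[0,0,0],[0,0,0],[0,0,0],[0,0,0],[0,0,0],[0,0,0],[0,0,0]])

```text
t: 1.1
tcp_pos: [0.5127, -0.3066, 0.2351]
ee_rot: [-3.084, -0.58, -0.008]
contact_force: [-0.2, 1.5, 0.3]
opening: 1.001
finger_force: 0.0
```

Run:
```python
from h import *
s=readout.read_state(); m=imaging.camera_model('wrist'); im=imaging.grab_frame('wrist'); cv2.imwrite('pics/w1.png',im)
import pickle; pickle.dump((s,m),open('w1.pkl','wb'))
print(s['t'],s['tcp_pos'],s['ee_rot'],s['q'],m)
print(proj(m,[[.533,-.281,.086],[.533,-.281,.0385]]), -cv2.Rodrigues(m['rvec'])[0].T@m['tvec'])
ms,md=imaging.camera_model('scene'),imaging.camera_model('side')
print(tri(ms,(380.75,142.5),md,(359,253)),tri(ms,(264.5,189.5),md,(343,177)))
```

```text
1.1 [ 0.51270425 -0.30659184  0.2350763 ] [-3.08369192 -0.5795869  -0.00777729] [ 0.92895821  0.42808719 -0.56385625  1.68569507  0.2450449   1.09822256
 -0.90521354] {'fx': 321.23478405596194, 'fy': 321.23478405596194, 'cx': 319.81673535529643, 'cy': 199.0079503133424, 'k1': -0.018107508977433615, 'rvec': array([-2.41213205,  1.64901103,  0.21766852]), 'tvec': array([-0.47121382,  0.32253794,  0.48545507])}
[[302.39708461 159.58281129]
 [304.83129322 153.55392464]] [ 0.57749874 -0.28204546  0.38559743]
[ 0.53298903 -0.28181141  0.07656128] [ 0.56747035 -0.02941735  0.07385191]
```

View pics/w1.png

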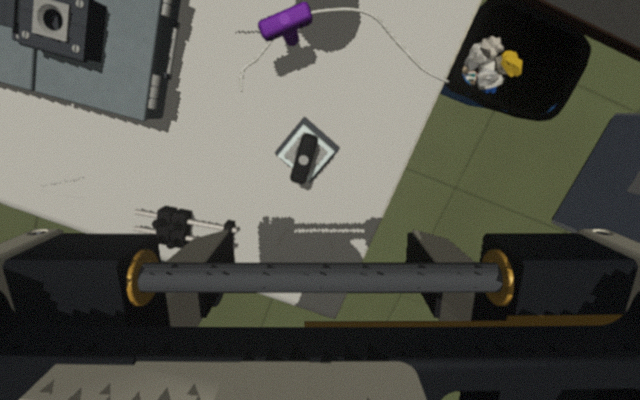

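The wrist picture shows the key handle at about (304,159), tilted some 20° from image vertical, on its diamond-shaped stand at (307,152). The lock mouth is at (53,19) and the purple key at (285,22). I'll measure the handle and the lock in this frame.

Run:
```python
from h import *
import pickle
s,m=pickle.load(open('w1.pkl','rb')); im=cv2.imread('pics/w1.png')
g=im.max(2)
mask=((g<60)*255).astype(np.uint8); r=np.zeros_like(mask); r[125:195,280:328]=mask[125:195,280:328]
c=max(cv2.findContours(r,0,2)[0],key=cv2.contourArea)
rect=cv2.minAreaRect(c); print('key',rect)
b=cv2.boxPoints(rect)
W=np.array([onplane(m,p,.086)[:2] for p in b]); 
e=[W[1]-W[0],W[2]-W[1]]; l=max(e,key=np.linalg.norm); print(W.mean(0),[np.linalg.norm(x) for x in e],'angle',np.degrees(np.arctan2(l[1],l[0]))%180)
# white dot
# lock: mouth dark hole
for t in(50,60,70,80):
    mask=((g<t)*255).astype(np.uint8)[0:45,30:80]
    for c in cv2.findContours(mask,0,2)[0]:
        if 100<cv2.contourArea(c)<900: print('hole',t,cv2.contourArea(c),cv2.minEnclosingCircle(c),cv2.minAreaRect(c)[0])
mk=np.array(onplane(m,(53,19),.076)); print(mk)
t=lambda x,y,w:cv2.resize(im[y:y+w*3//4,x:x+w],(400,300),interpolation=cv2.INTER_CUBIC)
cv2.imwrite('pics/crop2.png',np.hstack([t(0,0,160),t(270,120,90)]))
```

```text
key ((303.85003662109375, 158.9499969482422), (17.39252471923828, 49.33152770996094), 18.43494987487793)
[ 0.53362496 -0.28208773] [np.float64(0.046279395235627206), np.float64(0.015904695054965567)] angle 1.848410750946348
hole 50 209.5 ((22.865079879760742, 18.595237731933594), 10.405736923217773) (22.350004196166992, 18.549997329711914)
hole 60 278.0 ((22.319149017333984, 18.63829803466797), 10.70298957824707) (22.0, 19.0)
hole 70 295.5 ((22.5, 18.5), 11.335884094238281) (22.0, 18.5)
hole 70 658.5 ((24.5, 24.5), 31.31303596496582) (24.5, 22.0)
hole 80 317.5 ((23.625, 17.5), 11.795888900756836) (22.0, 17.5)
hole 80 731.0 ((24.5, 22.0), 32.92805099487305) (24.5, 22.0)
[ 0.56865368 -0.03128631  0.076     ]
```

View pics/crop2.png

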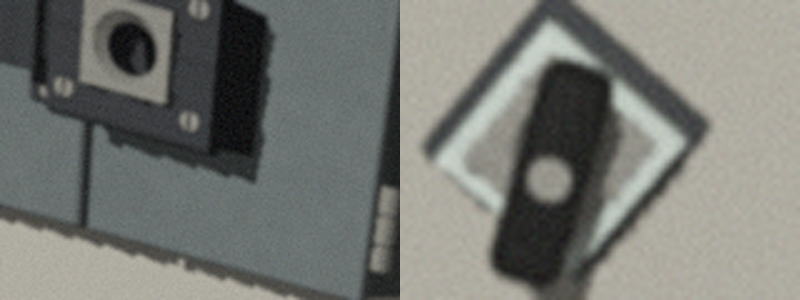

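Both crops are clear: the lock collar hole is at about (53,19) with the stand and key square below it, and the bar's top centre is at (304,159). I'll descend to just above the bar with the fingers aligned across it.

jog_arm(fingers=[0,0,0,0,0,0,0,0,0,0], xyz=[[0,0,0],[0,0,0],[0,0,0],[1.1,-1.2,3],[1.1,-1.2,3],[0,0,3],[0,0,2],[0,0,1.5],[0,0,0],[0,0,0]], delta_rot=[[0,0,0.113],[0,0,0.113],[0,0,0.113],[0,0,0],[0,0,0],[0,0,0],[0,0,0],[0,0,0],[0,0,0],[0,0,0]])

```text
t: 1.98
tcp_pos: [0.5267, -0.292, 0.1087]
ee_rot: [-3.14, -0.031, 0.004]
contact_force: [-0.0, -0.4, 0.6]
opening: 1.001
finger_force: 0.0
```

Run:
```python
from h import *
import pickle
s0,m0=pickle.load(open('w1.pkl','rb'))
A,B=onplane(m0,(0,83),.048),onplane(m0,(146,120),.048); print('front edge',A,B,np.degrees(np.arctan2(*(A-B)[1::-1])))
A,B=onplane(m0,(32,34),.076),onplane(m0,(67.2,41.2),.076); print('collar',A,B)
md=imaging.camera_model('side')
# chest near edge side image: crop coords
f=lambda x,y:((x-400)/4+300,(y-300)/4+145)
for a,b in(((404,358),(505,562)),((505,562),(740,515))):
    A,B=onplane(md,f(*a),.048),onplane(md,f(*b),.048); print('side',A,B,np.degrees(np.arctan2(*(B-A)[1::-1])))
s=readout.read_state(); m=imaging.camera_model('wrist'); im=imaging.grab_frame('wrist'); cv2.imwrite('pics/w2.png',im)
R=cv2.Rodrigues(s['ee_rot'])[0]; print(s['t'],s['tcp_pos'],R,s['q'][6])
print(proj(m,[[.5335,-.282,.086],s['tcp_pos']]))
g=im.max(2); p=proj(m,[[.5335,-.282,.086]])[0].astype(int)
mask=((g<60)*255).astype(np.uint8)
for c in cv2.findContours(mask,1,2)[0]:
    if 800<cv2.contourArea(c)<20000:
        rect=cv2.minAreaRect(c); W=np.array([onplane(m,q,.086)[:2] for q in cv2.boxPoints(rect)]);e=[W[1]-W[0],W[2]-W[1]];l=max(e,key=np.linalg.norm)
        print(rect,W.mean(0),[np.linalg.norm(x).round(4) for x in e],np.degrees(np.arctan2(l[1],l[0])))
```

```text
front edge [0.48954728 0.03291466 0.048     ] [ 0.50736392 -0.11651909  0.048     ] 96.79914502198008
collar [ 0.54970832 -0.01534656  0.076     ] [ 0.5550237  -0.04676107  0.076     ]
side [0.48454288 0.10918292 0.048     ] [ 0.50620379 -0.11462176  0.048     ] -84.47185361715889
side [ 0.50620379 -0.11462176  0.048     ] [ 0.65207721 -0.1026905   0.048     ] 4.675919526494054
1.9833 [ 0.52672697 -0.29197438  0.10874546] [[ 9.99804604e-01  1.96071166e-02 -2.51305398e-03]
 [ 1.96096352e-02 -9.99807231e-01  9.81526735e-04]
 [-2.49332463e-03 -1.03061502e-03 -9.99996361e-01]] -1.3398402322679852
[[302.28022959 226.83959289]
 [319.43462347 255.25688248]]
((321.5, 299.0), (365.0, 58.0), 0.0) [ 0.48594505 -0.29389256] [np.float64(0.0411), np.float64(0.218)] -88.8715079514615
((638.1458740234375, 98.77357482910156), (20.870084762573242, 89.30677032470703), 13.815024375915527) [ 0.60703466 -0.45712529] [np.float64(0.0434), np.float64(0.0115)] -0.10592075508921028
((27.564090728759766, 58.482322692871094), (62.99192810058594, 15.590087890625), 74.57783508300781) [ 0.62082338 -0.14213554] [np.float64(0.0083), np.float64(0.0288)] -174.12378839658567
((536.0213012695312, 18.622669219970703), (42.24803924560547, 139.2010955810547), 83.75808715820312) [ 0.64357633 -0.39575278] [np.float64(0.0671), np.float64(0.0196)] -82.48849751088248
((215.5142059326172, 46.27587127685547), (44.26912307739258, 90.49544525146484), 44.5416374206543) [ 0.62727769 -0.23811288] [np.float64(0.0446), np.float64(0.02)] -48.63509503034616
```

View pics/w2.png

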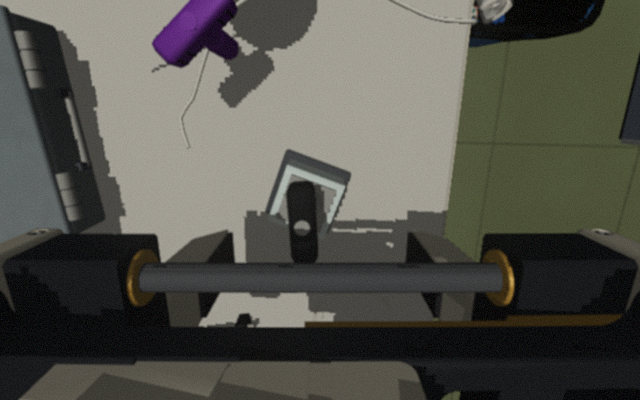

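The view shows the bar's top dot at (302,228), within a pixel of the prediction, so the key position (0.5335, -0.282) holds. Joint 7 falls when I turn clockwise, so it would run out of range at the lock. I'll take the half-turned grasp instead.

jog_arm(fingers=[0,0,0,0,0,0,0,0,0,0,0,0], xyz=[[0,0,-1],[0,0,0],[0,0,0],[0,0,0],[0,0,0],[0,0,0],[0,0,0],[0,0,0],[0,0,0],[0,0,0],[0,0,0],[0,0,0]], delta_rot=[[0,0,-0.122],[0,0,-0.122],[0,0,-0.122],[0,0,-0.122],[0,0,-0.122],[0,0,-0.122],[0,0,-0.122],[0,0,-0.122],[0,0,-0.122],[0,0,-0.122],[0,0,-0.122],[0,0,-0.122]])

```text
t: 3.03
tcp_pos: [0.5288, -0.2928, 0.1217]
ee_rot: [2.307, 2.127, -0.0]
contact_force: [-0.5, 0.1, 0.9]
opening: 1.0
finger_force: 0.0
```

jog_arm(fingers=[0,0,0,0,0,0,0,0,0,0,0,0], xyz=[[0,0,0],[0,0,0],[0,0,0],[0,0,0],[0,0,0],[0,0,0],[0,0,0],[0,0,0],[0,0,0],[0,0,0],[0,0,0],[0,0,0]], delta_rot=[[0,0,-0.122],[0,0,-0.122],[0,0,-0.122],[0,0,-0.122],[0,0,-0.122],[0,0,-0.122],[0,0,-0.122],[0,0,-0.122],[0,0,-0.122],[0,0,-0.122],[0,0,-0.122],[0,0,0]])

```text
t: 4.03
tcp_pos: [0.5285, -0.293, 0.1211]
ee_rot: [0.488, 3.102, -0.003]
contact_force: [-1.6, -0.5, 0.7]
opening: 0.998
finger_force: 0.0
```

```bash
cat > st.py <<'E'
from h import *
import sys
def st(tx=None):
    s=readout.read_state(); R=cv2.Rodrigues(s['ee_rot'])[0]
    print('t',s['t'],'tcp',np.round(s['tcp_pos'],4),'xang',round(np.degrees(np.arctan2(R[1,0],R[0,0])),2),'tz',np.round(R[:,2],4),'q1,7',s['q'][[0,6]].round(3),'F',np.round(s['contact_force'],1),'M',np.round(s['wrist_torque'],2),'ff',s['finger_force'])
    if tx is not None: print('tool delta cm',np.round(100*R.T@(np.array(tx)-s['tcp_pos']),2))
if __name__=='__main__':
    a=list(map(float,sys.argv[1:])); st(a if a else None)
E
python3 st.py .5335 -.282 .065
```

```text
t 4.0333 tcp [ 0.5285 -0.293   0.1211] xang 162.1 tz [ 0.0013 -0.0018 -1.    ] q1,7 [1.199 1.119] F [-1.6 -0.5  0.7] M [ 0.09 -0.11 -0.07] ff 0.0
tool delta cm [-0.13  1.21  5.61]
```

jog_arm(fingers=[0,0,0,0,0,0,0,0,0], xyz=[[0,0,0],[0,0,0],[0,0,0],[-0.25,0.55,0],[-0.28,0.55,0],[0,0,1],[0,0,0],[0,0,0],[0,0,0]], delta_rot=[[0,0,-0.115],[0,0,-0.115],[0,0,-0.115],[0,0,0],[0,0,0],[0,0,0],[0,0,0],[0,0,0],[0,0,0]])

```text
t: 4.78
tcp_pos: [0.533, -0.2802, 0.1095]
ee_rot: [0.046, -3.141, 0.0]
contact_force: [0.2, 0.3, -0.9]
opening: 1.001
finger_force: 0.0
```

Run:
```python
from h import *
from st import st
st([.5335,-.282,.065])
import pickle
s=readout.read_state(); m=imaging.camera_model('wrist'); im=imaging.grab_frame('wrist'); cv2.imwrite('pics/w3.png',im); pickle.dump((s,m),open('w3.pkl','wb'))
print(proj(m,[[.5335,-.282,.086],[.5335,-.282,.0385],[.5675,-.03,.076]]))
```

```text
t 4.7833 tcp [ 0.533  -0.2802  0.1095] xang -178.33 tz [-5.e-04 -2.e-04 -1.e+00] q1,7 [1.202 1.393] F [ 0.2  0.3 -0.9] M [ 0.14 -0.14  0.04] ff 0.0
tool delta cm [-0.05 -0.18  4.45]
[[317.24731977 238.31512014]
 [317.76235924 213.34583328]
 [696.99995719 289.61850506]]
```

jog_arm(fingers=[0,0,0,0,0,0], xyz=[[-0.05,-0.17,0],[0,0,1.5],[0,0,1.5],[0,0,1.4],[0,0,0],[0,0,0]], delta_rot=[[0,0,0],[0,0,0],[0,0,0],[0,0,0],[0,0,0],[0,0,0]])

```text
t: 5.33
tcp_pos: [0.5326, -0.2813, 0.0639]
ee_rot: [0.048, -3.139, -0.003]
contact_force: [1.0, 0.2, 1.1]
opening: 0.999
finger_force: 0.0
```

jog_arm(fingers=[1,1,1,1,1,1,1,1,1,1,1,1], xyz=[[0,0,0],[0,0,0],[0,0,0],[0,0,0],[0,0,0],[0,0,0],[0,0,0],[0,0,0],[0,0,0],[0,0,0],[0,0,0],[0,0,0]], delta_rot=[[0,0,0],[0,0,0],[0,0,0],[0,0,0],[0,0,0],[0,0,0],[0,0,0],[0,0,0],[0,0,0],[0,0,0],[0,0,0],[0,0,0]], squeeze=30)

```text
t: 6.33
tcp_pos: [0.5337, -0.2819, 0.0657]
ee_rot: [0.048, -3.141, -0.0]
contact_force: [-0.5, -1.5, 0.1]
opening: 0.179
finger_force: 0.8
```

```bash
python3 st.py .5335 -.282 .065
```

```text
t 6.3333 tcp [ 0.5337 -0.2819  0.0657] xang -178.26 tz [-0.  0. -1.] q1,7 [1.175 1.363] F [-0.5 -1.5  0.1] M [-0.12 -0.1   0.01] ff 0.8268518163822591
tool delta cm [ 0.02 -0.01  0.07]
```

jog_arm(fingers=[1,1,1,1,1,1,1,1,1,1,1], xyz=[[0,0,0],[0,0,0],[0,0,0],[0,0,-1],[0,0,-1.5],[0,0,-1.5],[0,0,-2],[0,0,-2],[0,0,-2],[0,0,-1],[0,0,0]], delta_rot=[[0,0,0],[0,0,0],[0,0,0],[0,0,0],[0,0,0],[0,0,0],[0,0,0],[0,0,0],[0,0,0],[0,0,0],[0,0,0]], squeeze=40)

```text
t: 7.25
tcp_pos: [0.5355, -0.2822, 0.1795]
ee_rot: [-0.047, 3.137, -0.004]
contact_force: [0.7, 0.6, -0.9]
opening: 0.17
finger_force: 40.0
```

jog_arm(fingers=[1,1,1,1,1,1,1,1,1,1,1,1], xyz=[[-0.4,1.5,0],[-0.8,2.5,0],[-0.8,2.8,0],[-0.8,2.8,0],[-0.8,2.8,0],[-0.8,2.8,0],[-0.8,2.8,0],[-0.8,2.8,0],[-0.8,2.5,0],[-0.5,1.5,0],[0,0,0],[0,0,0]], delta_rot=[[0,0,0],[0,0,0],[0,0,0],[0,0,0],[0,0,0],[0,0,0],[0,0,0],[0,0,0],[0,0,0],[0,0,0],[0,0,0],[0,0,0]])

```text
t: 8.25
tcp_pos: [0.5987, -0.0306, 0.1752]
ee_rot: [0.052, -3.14, 0.0]
contact_force: [-0.1, -1.3, -1.6]
opening: 0.169
finger_force: 40.0
```

Run:
```python
from h import *
from st import st
st([.60,-.03,.17])
import pickle
s=readout.read_state(); m=imaging.camera_model('wrist'); im=imaging.grab_frame('wrist'); cv2.imwrite('pics/w4.png',im); pickle.dump((s,m),open('w4.pkl','wb'))
p=proj(m,[[.5675,-.03,.076]])[0]; print(p); 
u,v=int(p[0]),int(p[1]); x0,y0=max(0,min(u-80,480)),max(0,min(v-60,280))
cv2.imwrite('pics/w4c.png',np.hstack([cv2.resize(im,(480,300)),cv2.resize(im[y0:y0+120,x0:x0+128],(320,300),interpolation=cv2.INTER_CUBIC)])); print(x0,y0)
```

```text
t 8.25 tcp [ 0.5987 -0.0306  0.1752] xang -178.11 tz [-9.e-04 -1.e-04 -1.e+00] q1,7 [0.801 1.027] F [-0.1 -1.3 -1.6] M [ 0.06 -0.1   0.01] ff 39.991904497146606
tool delta cm [-0.13  0.06  0.52]
[322.24765407 163.78480081]
242 103
```

View pics/w4c.png

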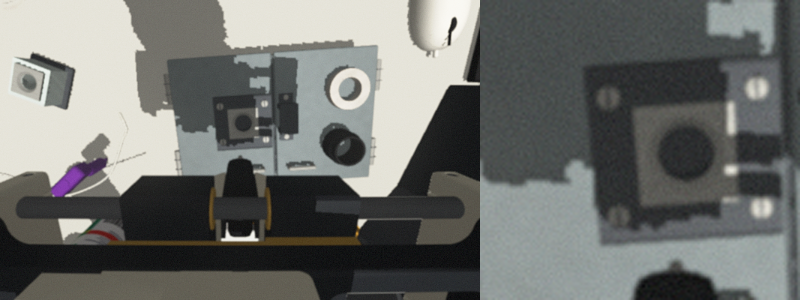

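The left part of the picture shows the empty stand at about (39,111) full-frame. The key is in the fingers, and the right crop shows the lock mouth centred at crop (686,153), which is pixel (324.4,164.2).

Run:
```python
from h import *
import pickle
s,m=pickle.load(open('w4.pkl','rb')); im=cv2.imread('pics/w4.png'); g=im.max(2)
M=onplane(m,(324.4,164.2),.0755); print('mouth',M)
print('square',onplane(m,(324.6,164.5),.076))
c=lambda x,y:((x-480)*.4+242,y*.4+103)
f=lambda x,y:(x*640/480,y*4/3)
def ang(a,b,z): A,B=onplane(m,a,z),onplane(m,b,z); return np.degrees(np.arctan2(*(B-A)[1::-1]))
print('collar left',ang(c(641,205),c(632,108),.076),'block left',ang(c(602,242),c(585,68),.073),'seam',ang(f(276,175),f(273,55),.048),'top edge',ang(f(168,60),f(378,46),.048),'right',ang(f(372,176),f(378,46),.048))
r=im[85:140,10:75]; gg=g[85:140,10:75]
print('stand',onplane(m,f(29,83),.0385))
M=np.array([M[0],M[1],.076+.0597+.006])
R=cv2.Rodrigues(s['ee_rot'])[0]; print(100*R.T@(M-s['tcp_pos']))
```

```text
mouth [ 0.56785007 -0.02829769  0.0755    ]
square [ 0.56800243 -0.0281426   0.076     ]
collar left -173.56744781757558 block left -174.0709729881568 seam -174.58877105656188 top edge 95.56738444177311 right -172.57659260954838
stand [ 0.53426297 -0.27883357  0.0385    ]
[3.07315281 0.33174204 3.35432021]
```

jog_arm(fingers=[1,1,1,1,1,1,1], xyz=[[1,0.26,0],[1.3,0,0],[0.8,0,0.8],[0,0,1],[0,0,1],[0,0,0],[0,0,0]], delta_rot=[[0,0,0],[0,0,0],[0,0,0],[0,0,0],[0,0,-0.068],[0,0,0],[0,0,0]])

```text
t: 8.88
tcp_pos: [0.5677, -0.0314, 0.1467]
ee_rot: [0.149, -3.136, -0.0]
contact_force: [0.3, -0.1, -1.0]
opening: 0.17
finger_force: 40.0
```

Run:
```python
from h import *
from st import st
st([.568,-.029,.1417])
ms,md=imaging.camera_model('scene'),imaging.camera_model('side')
S=imaging.grab_frame('scene'); D=imaging.grab_frame('side')
cv2.imwrite('pics/s5.png',S);cv2.imwrite('pics/d5.png',D)
p,q=proj(ms,[[.568,-.029,.076]])[0],proj(md,[[.568,-.029,.076]])[0]; print(p,q)
def t(I,p): x,y=int(p[0])-25,int(p[1])-45; print(x,y); return cv2.resize(I[y:y+75,x:x+50],(400,600),interpolation=cv2.INTER_CUBIC)
cv2.imwrite('pics/c5.png',np.hstack([t(S,p),t(D,q)]))
```

```text
t 8.8833 tcp [ 0.5677 -0.0314  0.1467] xang -174.57 tz [-1.7e-03  2.0e-04 -1.0e+00] q1,7 [0.84  1.047] F [ 0.3 -0.1 -1. ] M [ 0.09 -0.12  0.05] ff 39.991777539253235
tool delta cm [-0.05  0.24  0.5 ]
[264.30734425 188.85309903] [343.39631224 175.95815374]
239 143
318 130
```

View pics/c5.png

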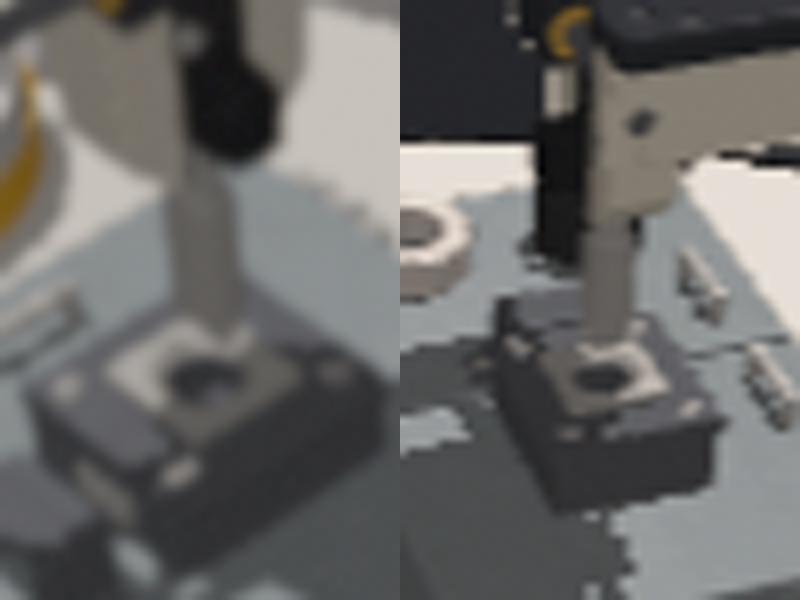

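The crop shows the shank foot just above the lock mouth. In the scene view the hole is at (264.6,190.2), and in the side view at (343.0,177.1). I'll compare the shank axis with its predicted position to remove camera bias.

Run:
```python
from h import *
ms,md=imaging.camera_model('scene'),imaging.camera_model('side')
T=np.array([.5677,-.0314,.1467])
for m,n,hole in((ms,'s5',(264.6,190.2)),(md,'d5',(343,177.1))):
    im=cv2.imread(f'pics/{n}.png')
    for z in(.100,.110):
        p=proj(m,[[T[0],T[1],z]])[0]; r=im[int(round(p[1])),int(p[0])-12:int(p[0])+13]
        print(n,z,p.round(1),int(p[0])-12,r.mean(1).astype(int).tolist())
    tip=proj(m,[[T[0],T[1],.087]])[0]; print('tip pred',tip,'mouth pred',proj(m,[[.568,-.029,.076]])[0],'hole',hole, 'd px per mm x,y', (proj(m,[[.578,-.029,.076]])[0]-proj(m,[[.568,-.029,.076]])[0])/10,(proj(m,[[.568,-.019,.076]])[0]-proj(m,[[.568,-.029,.076]])[0])/10)
```

```text
s5 0.1 [264.5 178.3] 252 [140, 140, 141, 142, 142, 143, 143, 134, 114, 96, 93, 94, 93, 93, 92, 89, 87, 93, 107, 121, 132, 139, 142, 142, 143]
s5 0.11 [264.  173.9] 252 [142, 141, 141, 142, 142, 142, 141, 130, 108, 92, 93, 94, 94, 93, 91, 90, 102, 128, 140, 142, 142, 141, 142, 142, 142]
tip pred [265.03674176 183.77534968] mouth pred [264.30734425 188.85309903] hole (264.6, 190.2) d px per mm x,y [-0.31967964 -0.29457078] [-0.46691867  0.2448724 ]
d5 0.1 [343.8 168.4] 331 [50, 75, 96, 97, 97, 96, 96, 96, 97, 93, 89, 93, 94, 95, 95, 95, 125, 151, 150, 150, 150, 149, 148, 121, 78]
d5 0.11 [344.  164.9] 331 [153, 153, 153, 152, 151, 150, 142, 130, 123, 108, 88, 91, 94, 95, 95, 96, 125, 149, 149, 150, 150, 123, 76, 116, 131]
tip pred [343.6624296  172.83449573] mouth pred [343.39631224 175.95815374] hole (343, 177.1) d px per mm x,y [ 0.39509958 -0.05049885] [-0.10165611 -0.22985948]
```

jog_arm(fingers=[1,1,1,1,1,1,1,1], xyz=[[-0.05,0.24,0],[0,0,0.5],[0,0,0.4],[0,0,0.2],[0,0,0.2],[0,0,0.2],[0,0,0],[0,0,0]], delta_rot=[[0,0,0],[0,0,0],[0,0,0],[0,0,0],[0,0,0],[0,0,0],[0,0,0],[0,0,0]])

```text
t: 9.65
tcp_pos: [0.5683, -0.0277, 0.1326]
ee_rot: [0.154, -3.138, -0.0]
contact_force: [-0.5, -0.0, -1.2]
opening: 0.168
finger_force: 40.0
```

```bash
python3 st.py .568 -.029 .1272
```

```text
t 9.65 tcp [ 0.5683 -0.0277  0.1326] xang -174.37 tz [-2.e-04  0.e+00 -1.e+00] q1,7 [0.822 1.031] F [-0.5 -0.  -1.2] M [ 0.09 -0.18 -0.01] ff 39.991974234580994
tool delta cm [ 0.04 -0.13  0.54]
```

jog_arm(fingers=[1,1,1,1,1,1], xyz=[[0,-0.06,0.1],[0,0,0.1],[0,0,0.1],[0,0,0.1],[0,0,0],[0,0,0]], delta_rot=[[0,0,0],[0,0,0],[0,0,0],[0,0,0],[0,0,0],[0,0,0]])

```text
t: 10.15
tcp_pos: [0.5684, -0.0283, 0.1287]
ee_rot: [0.154, -3.138, -0.0]
contact_force: [1.1, 0.2, -1.8]
opening: 0.171
finger_force: 40.0
```

```bash
python3 st.py .568 -.029 .1272
```

```text
t 10.15 tcp [ 0.5684 -0.0283  0.1287] xang -174.37 tz [-1.e-04  0.e+00 -1.e+00] q1,7 [0.82  1.029] F [ 1.1  0.2 -1.8] M [ 0.18 -0.15 -0.03] ff 39.9920117855072
tool delta cm [ 0.04 -0.07  0.15]
```

jog_arm(fingers=[1,1,1,1,1], xyz=[[0,0,0.1],[0,0,0.1],[0,0,0.1],[0,0,0.1],[0,0,0]], delta_rot=[[0,0,0],[0,0,0],[0,0,0],[0,0,0],[0,0,0]])

```text
t: 10.57
tcp_pos: [0.5682, -0.0283, 0.1245]
ee_rot: [0.154, -3.137, -0.0]
contact_force: [-0.4, 0.3, -1.4]
opening: 0.169
finger_force: 40.0
```

jog_arm(fingers=[1,1,1], xyz=[[0,0,0.1],[0,0,0],[0,0,0]], delta_rot=[[0,0,0],[0,0,0],[0,0,0]])

```text
t: 10.82
tcp_pos: [0.5684, -0.0283, 0.1237]
ee_rot: [-0.154, 3.138, -0.0]
contact_force: [-0.4, -1.8, -1.4]
opening: 0.172
finger_force: 40.0
```

jog_arm(fingers=[1,1,1], xyz=[[0,0,0.1],[0,0,0],[0,0,0]], delta_rot=[[0,0,0],[0,0,0],[0,0,0]])

```text
t: 11.07
tcp_pos: [0.5684, -0.0283, 0.1227]
ee_rot: [0.154, -3.138, -0.0]
contact_force: [1.4, -0.5, -0.3]
opening: 0.172
finger_force: 40.0
```

```bash
python3 st.py .568 -.029 .1272
```

```text
t 11.0667 tcp [ 0.5684 -0.0283  0.1227] xang -174.37 tz [-0.  0. -1.] q1,7 [0.816 1.023] F [ 1.4 -0.5 -0.3] M [ 0.12 -0.16 -0.02] ff 39.99196529388428
tool delta cm [ 0.05 -0.07 -0.45]
```

jog_arm(fingers=[1,1,1], xyz=[[0,0,0.1],[0,0,0],[0,0,0]], delta_rot=[[0,0,0],[0,0,0],[0,0,0]])

```text
t: 11.32
tcp_pos: [0.5684, -0.0283, 0.1217]
ee_rot: [0.154, -3.138, 0.0]
contact_force: [0.2, 0.9, -1.4]
opening: 0.175
finger_force: 40.0
```

jog_arm(fingers=[1,1,1], xyz=[[0,0,0.1],[0,0,0],[0,0,0]], delta_rot=[[0,0,0],[0,0,0],[0,0,0]])

```text
t: 11.57
tcp_pos: [0.5684, -0.0284, 0.1207]
ee_rot: [0.154, -3.138, 0.0]
contact_force: [-0.2, 0.0, -2.3]
opening: 0.169
finger_force: 40.0
```

jog_arm(fingers=[1,1,1], xyz=[[0,0,0.1],[0,0,0],[0,0,0]], delta_rot=[[0,0,0],[0,0,0],[0,0,0]])

```text
t: 11.82
tcp_pos: [0.5684, -0.0284, 0.1197]
ee_rot: [-0.154, 3.138, -0.0]
contact_force: [-0.3, -0.3, -1.3]
opening: 0.172
finger_force: 40.0
```

jog_arm(fingers=[1,1,1], xyz=[[0,0,0.1],[0,0,0],[0,0,0]], delta_rot=[[0,0,0],[0,0,0],[0,0,0]])

```text
t: 12.07
tcp_pos: [0.5685, -0.0283, 0.1187]
ee_rot: [-0.154, 3.138, 0.0]
contact_force: [0.2, -1.6, -1.9]
opening: 0.172
finger_force: 40.0
```

jog_arm(fingers=[1,1,1], xyz=[[0,0,0.1],[0,0,0],[0,0,0]], delta_rot=[[0,0,0],[0,0,0],[0,0,0]])

```text
t: 12.32
tcp_pos: [0.5685, -0.0283, 0.1178]
ee_rot: [-0.154, 3.138, -0.0]
contact_force: [-0.2, 0.1, -0.2]
opening: 0.172
finger_force: 40.0
```

jog_arm(fingers=[1,1,1], xyz=[[0,0,0.1],[0,0,0],[0,0,0]], delta_rot=[[0,0,0],[0,0,0],[0,0,0]])

```text
t: 12.57
tcp_pos: [0.5685, -0.0283, 0.1169]
ee_rot: [-0.154, 3.138, -0.0]
contact_force: [-0.8, -0.3, 1.7]
opening: 0.172
finger_force: 40.0
```

jog_arm(fingers=[1,1,1], xyz=[[0,0,0.08],[0,0,0],[0,0,0]], delta_rot=[[0,0,0],[0,0,0],[0,0,0]])

```text
t: 12.82
tcp_pos: [0.5686, -0.0283, 0.1161]
ee_rot: [-0.154, 3.137, -0.0]
contact_force: [0.1, -0.2, 2.3]
opening: 0.171
finger_force: 40.0
```

jog_arm(fingers=[1,1,1], xyz=[[0,0,0],[0,0,0],[0,0,0]], delta_rot=[[0,0,-0.06],[0,0,-0.06],[0,0,0]])

```text
t: 13.07
tcp_pos: [0.5685, -0.0281, 0.116]
ee_rot: [-0.345, 3.122, 0.001]
contact_force: [-0.2, -1.5, 2.4]
opening: 0.168
finger_force: 40.0
```

```bash
python3 st.py
```

```text
t 13.0667 tcp [ 0.5685 -0.0281  0.116 ] xang -167.37 tz [ 3.e-04  5.e-04 -1.e+00] q1,7 [0.821 1.125] F [-0.2 -1.5  2.4] M [-0.06 -0.18 -0.05] ff 39.99167740345001
```

jog_arm(fingers=[1,1,1], xyz=[[0,0,0],[0,0,0],[0,0,0]], delta_rot=[[0,0,-0.06],[0,0,-0.06],[0,0,0]])

```text
t: 13.32
tcp_pos: [0.5685, -0.028, 0.116]
ee_rot: [-0.529, 3.096, 0.001]
contact_force: [0.0, -1.3, 2.3]
opening: 0.174
finger_force: 40.0
```

```bash
python3 st.py
```

```text
t 13.3167 tcp [ 0.5685 -0.028   0.116 ] xang -160.6 tz [ 2.e-04  7.e-04 -1.e+00] q1,7 [0.831 1.23 ] F [ 0.  -1.3  2.3] M [ 0.05 -0.18  0.02] ff 39.99171853065491
```

jog_arm(fingers=[1,1,1], xyz=[[0,0,0],[0,0,0],[0,0,0]], delta_rot=[[0,0,-0.06],[0,0,-0.06],[0,0,0]])

```text
t: 13.57
tcp_pos: [0.5685, -0.028, 0.116]
ee_rot: [-0.712, 3.059, 0.001]
contact_force: [0.7, 0.1, 2.6]
opening: 0.173
finger_force: 40.0
```

```bash
python3 st.py
```

```text
t 13.5667 tcp [ 0.5685 -0.028   0.116 ] xang -153.78 tz [ 2.e-04  6.e-04 -1.e+00] q1,7 [0.841 1.336] F [0.7 0.1 2.6] M [ 0.09 -0.27 -0.07] ff 39.99175250530243
```

jog_arm(fingers=[1,1,1], xyz=[[0,0,0],[0,0,0],[0,0,0]], delta_rot=[[0,0,-0.05],[0,0,-0.04],[0,0,0]])

```text
t: 13.82
tcp_pos: [0.5685, -0.0281, 0.116]
ee_rot: [-0.847, 3.025, 0.001]
contact_force: [0.6, -0.2, 2.0]
opening: 0.168
finger_force: 40.0
```

```bash
python3 st.py
```

```text
t 13.8167 tcp [ 0.5685 -0.0281  0.116 ] xang -148.72 tz [ 2.e-04  5.e-04 -1.e+00] q1,7 [0.847 1.415] F [ 0.6 -0.2  2. ] M [ 0.1  -0.17 -0.07] ff 39.99242842197418
```

jog_arm(fingers=[1,1,1,1,1,1], xyz=[[0,0,0],[0,0,0],[0,0,0],[0,0,0],[0,0,0],[0,0,0]], delta_rot=[[0,0,0.11],[0,0,0.11],[0,0,0.11],[0,0,0.11],[0,0,0.1],[0,0,0]])

```text
t: 14.32
tcp_pos: [0.5684, -0.0285, 0.1162]
ee_rot: [-0.002, 3.141, -0.001]
contact_force: [0.1, -0.0, 2.3]
opening: 0.172
finger_force: 40.0
```

```bash
python3 st.py
```

```text
t 14.3167 tcp [ 0.5684 -0.0285  0.1162] xang -179.94 tz [ 2.e-04 -9.e-04 -1.e+00] q1,7 [0.801 0.931] F [ 0.1 -0.   2.3] M [ 0.2  -0.07  0.01] ff 39.99382495880127
```

jog_arm(fingers=[1,1,1], xyz=[[0,0,0],[0,0,0],[0,0,0]], delta_rot=[[0,0,0.06],[0,0,0.06],[0,0,0]])

```text
t: 14.57
tcp_pos: [0.5683, -0.0285, 0.116]
ee_rot: [0.178, 3.137, -0.001]
contact_force: [-0.4, -1.0, 2.3]
opening: 0.171
finger_force: 40.0
```

```bash
python3 st.py
```

```text
t 14.5667 tcp [ 0.5683 -0.0285  0.116 ] xang 173.51 tz [ 0.e+00 -7.e-04 -1.e+00] q1,7 [0.79 0.83] F [-0.4 -1.   2.3] M [0.06 0.   0.06] ff 39.993444085121155
```

Still on the face with a push of about 3.6 N, so I continue clockwise.

jog_arm(fingers=[1,1,1], xyz=[[0,0,0],[0,0,0],[0,0,0]], delta_rot=[[0,0,0.06],[0,0,0.06],[0,0,0]])

```text
t: 14.82
tcp_pos: [0.5683, -0.0285, 0.116]
ee_rot: [-0.363, -3.12, 0.001]
contact_force: [-0.5, -0.2, 2.6]
opening: 0.173
finger_force: 40.0
```

```bash
python3 st.py
```

```text
t 14.8167 tcp [ 0.5683 -0.0285  0.116 ] xang 166.72 tz [-1.e-04 -5.e-04 -1.e+00] q1,7 [0.778 0.726] F [-0.5 -0.2  2.6] M [ 0.05 -0.02 -0.01] ff 39.99354422092438
```

jog_arm(fingers=[1,1,1], xyz=[[0,0,0],[0,0,0],[0,0,0]], delta_rot=[[0,0,0.06],[0,0,0.04],[0,0,0]])

```text
t: 15.07
tcp_pos: [0.5683, -0.0285, 0.1159]
ee_rot: [-0.516, -3.099, 0.001]
contact_force: [-1.0, -0.7, 2.6]
opening: 0.167
finger_force: 40.0
```

```bash
python3 st.py
```

```text
t 15.0667 tcp [ 0.5683 -0.0285  0.1159] xang 161.09 tz [-3.e-04 -4.e-04 -1.e+00] q1,7 [0.767 0.641] F [-1.  -0.7  2.6] M [-0.05 -0.02  0.07] ff 39.99334931373596
```

```bash
cat > avg.py <<'E'
from h import *
from st import st
def avg(n=8,cam='wrist'):
    L=[];
    for i in range(n):
        s=readout.read_state(); L.append(np.r_[s['contact_force'],s['wrist_torque'],s['tcp_pos']]); im=imaging.grab_frame(cam)
    L=np.array(L); print('mean',L.mean(0).round(4)[:6],'sem',(L.std(0)/n**.5).round(3)[:6]); return im
if __name__=='__main__':
    st(); im=avg(8,'scene'); cv2.imwrite('pics/s6.png',im)
    g=im.mean(2).astype(int); g0=cv2.imread('pics/s5.png').mean(2).astype(int)
    print(g0[196:214,240:262]);print(g[196:214,240:262])
E
python3 avg.py
```

```text
t 15.0667 tcp [ 0.5683 -0.0285  0.1159] xang 161.09 tz [-3.e-04 -4.e-04 -1.e+00] q1,7 [0.767 0.641] F [-1.  -0.7  2.6] M [-0.05 -0.02  0.07] ff 39.99334931373596
mean [-0.4731 -0.8596  2.1882 -0.1588 -0.0269  0.0446] sem [0.102 0.144 0.196 0.017 0.008 0.007]
[[140 136 119  85  59  56  60  67  81  92  97  99  98  97  97  97  97  92
   81  74  78  84]
 [139 139 126  93  63  55  54  57  65  78  89  94  97  96  97  98  98  97
   89  78  70  74]
 [136 134 126  96  64  55  55  54  55  64  74  85  92  96  98  98  98  98
   94  85  68  63]
 [127 124 119  96  67  57  56  55  56  58  62  70  82  91  96  97  95  91
   88  81  68  66]
 [111 109 108  93  71  59  56  57  64  71  64  61  67  77  85  88  84  73
   68  70  76  87]
 [102 101 102  95  82  68  59  61  75  88  81  67  60  63  67  68  64  58
   60  81 103 116]
 [ 98  99  99  99  93  82  71  66  77  92  93  82  71  62  56  54  51  52
   65  94 119 122]
 [ 97  97  98  99  98  94  86  77  77  90  97  95  88  74  61  54  51  54
   67  87 102  97]
 [ 98  97  98  98  99  99  96  91  86  87  92  98  97  89  77  63  53  54
   64  68  69  65]
 [ 9
[... 1808 characters left out ...]
5 107 139 149 131  97  68  56
   55  61  67  73]
 [ 52  51  52  52  52  51  51  52  53  53  61  81 109 122 112  89  66  55
   56  56  56  59]
 [ 53  52  51  52  52  51  51  51  51  51  54  58  76  92  92  79  64  55
   57  56  55  53]
 [ 52  51  53  51  52  51  51  51  51  51  51  52  61  76  81  76  62  55
   55  54  55  52]
 [ 53  53  52  52  53  52  53  51  51  51  51  50  55  67  74  69  60  57
   56  55  52  51]
 [ 59  57  54  52  52  52  51  53  52  49  50  49  53  62  73  71  69  68
   62  56  54  52]
 [ 69  64  58  53  53  52  52  52  50  49  50  50  52  61  74  79  87  94
   85  68  57  52]
 [ 76  71  63  56  53  53  50  50  50  49  49  48  51  60  74  87 108 121
  115  94  73  57]]
```

Run:
```python
import cv2,numpy as np
t=lambda n:cv2.resize(cv2.imread(f'pics/{n}.png')[180:225,235:275],(266,300),interpolation=cv2.INTER_CUBIC)
cv2.imwrite('pics/c6.png',np.hstack([t('scene0'),t('s5'),t('s6')]))
```

```text
(no output)
```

View pics/c6.png

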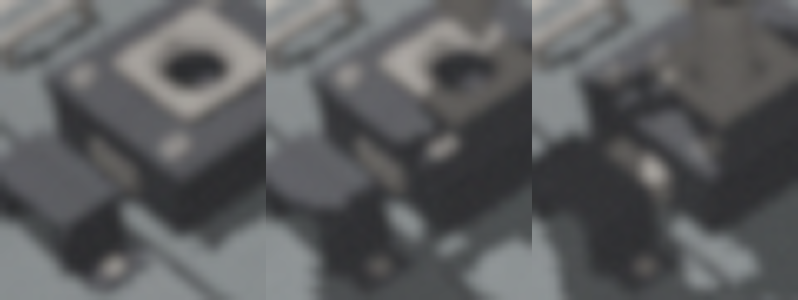

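The bolt's light end was flush in the first two tiles. In the third it has come out slightly towards the keeper, at about tile pixel (655,170). The mean torque of +0.045 N m agrees: the blade was already in the slot and on its floor when it came down, so the plug is turning. I'll soften the grip so it yields before the twist limit, and carry on clockwise in small steps.

jog_arm(fingers=[1,1,1], xyz=[[0,0,0],[0,0,0],[0,0,0]], delta_rot=[[0,0,0.03],[0,0,0.03],[0,0,0]], squeeze=11)

```text
t: 15.72
tcp_pos: [0.5683, -0.0284, 0.1159]
ee_rot: [-0.612, -3.081, 0.0]
contact_force: [-0.9, -1.2, 1.7]
opening: 0.171
finger_force: 11.0
```

```bash
python3 -c "
from avg import *
st();avg(3)"
```

```text
t 15.7167 tcp [ 0.5683 -0.0284  0.1159] xang 157.52 tz [-1.e-04 -2.e-04 -1.e+00] q1,7 [0.761 0.586] F [-0.9 -1.2  1.7] M [-0.15  0.02  0.04] ff 10.9981968998909
mean [-0.6483 -0.8521  1.839  -0.157  -0.028   0.0319] sem [0.176 0.144 0.216 0.016 0.018 0.006]
```

jog_arm(fingers=[1,1,1], xyz=[[0,0,0],[0,0,0],[0,0,0]], delta_rot=[[0,0,0.04],[0,0,0.04],[0,0,0]])

```text
t: 16.12
tcp_pos: [0.5684, -0.0284, 0.116]
ee_rot: [0.735, 3.054, -0.0]
contact_force: [-0.9, -0.6, 2.3]
opening: 0.174
finger_force: 11.0
```

```bash
python3 -c "
from avg import *
st();avg(3)"
```

```text
t 16.1167 tcp [ 0.5684 -0.0284  0.116 ] xang 152.93 tz [ 0.e+00 -2.e-04 -1.e+00] q1,7 [0.751 0.516] F [-0.9 -0.6  2.3] M [-0.11  0.05  0.08] ff 10.998236685991287
mean [-0.6689 -1.0085  2.2913 -0.1788  0.0137  0.053 ] sem [0.222 0.264 0.009 0.034 0.019 0.016]
```

jog_arm(fingers=[1,1,1,1], xyz=[[0,0,0],[0,0,0],[0,0,0],[0,0,0]], delta_rot=[[0,0,0.03],[0,0,0.03],[0,0,0.02],[0,0,0]])

```text
t: 16.6
tcp_pos: [0.5684, -0.0284, 0.1159]
ee_rot: [-0.856, -3.023, 0.0]
contact_force: [-0.9, -0.3, 2.6]
opening: 0.175
finger_force: 11.0
```

```bash
python3 -c "
from avg import *
st();avg(3)"
```

```text
t 16.6 tcp [ 0.5684 -0.0284  0.1159] xang 148.39 tz [-1.e-04 -2.e-04 -1.e+00] q1,7 [0.742 0.447] F [-0.9 -0.3  2.6] M [-0.2   0.04  0.05] ff 10.998180359601974
mean [-1.1425 -0.7396  2.5941 -0.1866  0.046   0.0313] sem [0.276 0.336 0.077 0.004 0.009 0.021]
```

jog_arm(fingers=[1,1,1,1], xyz=[[0,0,0],[0,0,0],[0,0,0],[0,0,0]], delta_rot=[[0,0,0.03],[0,0,0.03],[0,0,0],[0,0,0]])

```text
t: 17.08
tcp_pos: [0.5684, -0.0284, 0.1159]
ee_rot: [0.944, 2.996, -0.0]
contact_force: [-1.1, -0.3, 2.0]
opening: 0.176
finger_force: 11.0
```

```bash
python3 -c "
from avg import *
st();avg(3)"
```

```text
t 17.0833 tcp [ 0.5684 -0.0284  0.1159] xang 145.02 tz [-0.e+00 -1.e-04 -1.e+00] q1,7 [0.735 0.396] F [-1.1 -0.3  2. ] M [-0.3   0.06  0.08] ff 10.997786521911621
mean [-0.7627 -0.6124  2.3971 -0.2823  0.0634  0.0515] sem [0.261 0.248 0.248 0.017 0.016 0.013]
```

jog_arm(fingers=[1,1,1,1], xyz=[[0,0,0],[0,0,0],[0,0,0],[0,0,0]], delta_rot=[[0,0,0.03],[0,0,0.03],[0,0,0],[0,0,0]])

```text
t: 17.57
tcp_pos: [0.5684, -0.0283, 0.1159]
ee_rot: [-1.034, -2.967, 0.0]
contact_force: [-0.8, -0.5, 2.0]
opening: 0.175
finger_force: 11.0
```

```bash
python3 -c "
from avg import *
st();avg(2)"
```

```text
t 17.5667 tcp [ 0.5684 -0.0283  0.1159] xang 141.58 tz [-1.e-04 -1.e-04 -1.e+00] q1,7 [0.727 0.344] F [-0.8 -0.5  2. ] M [-0.26  0.07  0.05] ff 10.997742712497711
mean [-0.4237 -0.4439  2.0087 -0.2843  0.0758  0.0553] sem [0.299 0.061 0.003 0.019 0.004 0.006]
```

jog_arm(fingers=[1,1,1,1], xyz=[[0,0,0],[0,0,0],[0,0,0],[0,0,0]], delta_rot=[[0,0,0.03],[0,0,0.03],[0,0,0],[0,0,0]])

```text
t: 18.0
tcp_pos: [0.5683, -0.0283, 0.1159]
ee_rot: [-1.122, -2.934, 0.0]
contact_force: [-1.1, -0.5, 2.3]
opening: 0.173
finger_force: 11.0
```

```bash
python3 -c "
from avg import *
st();avg(2)"
```

```text
t 18.0 tcp [ 0.5683 -0.0283  0.1159] xang 138.15 tz [-1.e-04 -1.e-04 -1.e+00] q1,7 [0.72  0.292] F [-1.1 -0.5  2.3] M [-0.32  0.11  0.02] ff 10.997862070798874
mean [-0.9698 -0.6336  2.1633 -0.295   0.1259  0.0634] sem [0.063 0.093 0.103 0.02  0.014 0.027]
```

jog_arm(fingers=[1,1,1,1], xyz=[[0,0,0],[0,0,0],[0,0,0],[0,0,0]], delta_rot=[[0,0,0.03],[0,0,0.03],[0,0,0],[0,0,0]])

```text
t: 18.43
tcp_pos: [0.5683, -0.0283, 0.1159]
ee_rot: [-1.209, -2.899, 0.0]
contact_force: [-1.0, -1.3, 2.2]
opening: 0.178
finger_force: 11.0
```

```bash
python3 -c "
from avg import *
st();avg(2)"
```

```text
t 18.4333 tcp [ 0.5683 -0.0283  0.1159] xang 134.72 tz [-1.e-04 -1.e-04 -1.e+00] q1,7 [0.712 0.24 ] F [-1.  -1.3  2.2] M [-0.29  0.14  0.08] ff 11.000465154647827
mean [-0.7814 -1.0814  1.9021 -0.3168  0.1871  0.0542] sem [0.134 0.177 0.201 0.018 0.035 0.019]
```

jog_arm(fingers=[1,1,1,1], xyz=[[0,0,0],[0,0,0],[0,0,0],[0,0,0]], delta_rot=[[0,0,0.03],[0,0,0.03],[0,0,0],[0,0,0]])

```text
t: 18.87
tcp_pos: [0.5682, -0.0282, 0.1159]
ee_rot: [-1.295, -2.862, 0.0]
contact_force: [-1.6, -1.2, 1.9]
opening: 0.174
finger_force: 11.0
```

```bash
python3 -c "
from avg import *
st();avg(2)"
```

```text
t 18.8667 tcp [ 0.5682 -0.0282  0.1159] xang 131.29 tz [-3.e-04 -0.e+00 -1.e+00] q1,7 [0.704 0.188] F [-1.6 -1.2  1.9] M [-0.28  0.3   0.16] ff 11.016896814107895
mean [-1.5421 -1.0005  2.3513 -0.2557  0.2921  0.1396] sem [0.067 0.142 0.305 0.014 0.008 0.014]
```

jog_arm(fingers=[1,1,1], xyz=[[0,0,0],[0,0,0],[0,0,0]], delta_rot=[[0,0,0.015],[0,0,0],[0,0,0]])

```text
t: 19.22
tcp_pos: [0.5683, -0.0282, 0.1159]
ee_rot: [-1.319, -2.851, 0.0]
contact_force: [-1.3, -1.0, 2.2]
opening: 0.177
finger_force: 11.0
```

```bash
python3 -c "
from avg import *
st();im=avg(4,'scene'); cv2.imwrite('pics/s7.png',im)
t=lambda n:cv2.resize(cv2.imread(f'pics/{n}.png')[170:230,230:280],(400,480),interpolation=cv2.INTER_CUBIC)
cv2.imwrite('pics/c7.png',np.hstack([t('s6'),t('s7')]))"
```

```text
t 19.2167 tcp [ 0.5683 -0.0282  0.1159] xang 130.35 tz [-2.e-04  1.e-04 -1.e+00] q1,7 [0.702 0.174] F [-1.3 -1.   2.2] M [-0.23  0.25  0.15] ff 11.033370941877365
mean [-1.8157 -0.8361  2.0707 -0.2236  0.3231  0.1837] sem [0.232 0.171 0.134 0.005 0.02  0.014]
```

View pics/c7.png

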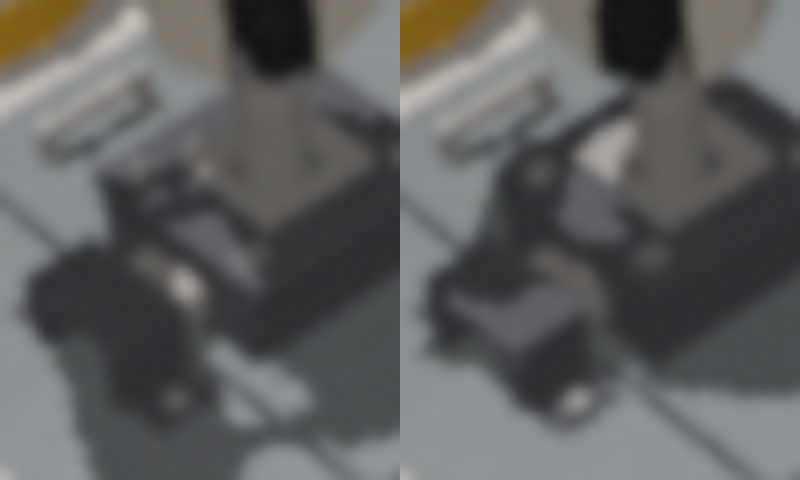

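The right tile shows the bolt's grey strip bridging the block and the keeper, at tile (570,280). The torque has risen to 0.18 N m, well above the plug's drag, so it is against its stop and the bolt is home. I'll back off within the play and draw the key straight out.

jog_arm(fingers=[1,1,1,1], xyz=[[0,0,0],[0,0,0],[0,0,0],[0,0,0]], delta_rot=[[0,0,-0.06],[0,0,-0.06],[0,0,0],[0,0,0]])

```text
t: 19.75
tcp_pos: [0.5685, -0.0284, 0.1159]
ee_rot: [-1.149, -2.924, -0.0]
contact_force: [-1.7, -0.2, 2.7]
opening: 0.173
finger_force: 11.0
```

```bash
python3 -c "
from avg import *
st();avg(3)"
```

```text
t 19.75 tcp [ 0.5685 -0.0284  0.1159] xang 137.09 tz [ 0.e+00  3.e-04 -1.e+00] q1,7 [0.718 0.276] F [-1.7 -0.2  2.7] M [-0.22  0.26  0.03] ff 10.997012704610825
mean [-1.6997 -0.5954  2.675  -0.2089  0.2889  0.0259] sem [0.232 0.244 0.025 0.006 0.016 0.007]
```

jog_arm(fingers=[1,1,1,1,1,1,1,1,1,1,1], xyz=[[0,0,0],[0,0,0],[0,0,-0.3],[0,0,-0.5],[0,0,-0.5],[0,0,-0.5],[0,0,-0.7],[0,0,-1],[0,0,-1.5],[0,0,-1],[0,0,0]], delta_rot=[[0,0,0],[0,0,0],[0,0,0],[0,0,0],[0,0,0],[0,0,0],[0,0,0],[0,0,0],[0,0,0],[0,0,0],[0,0,0]], squeeze=40)

```text
t: 20.82
tcp_pos: [0.5703, -0.0279, 0.1792]
ee_rot: [1.144, 2.921, 0.002]
contact_force: [0.6, -0.5, -0.4]
opening: 0.168
finger_force: 40.0
```

```bash
python3 -c "
from avg import *
st([.5337,-.2819,.175]);avg(2)"
```

```text
t 20.8167 tcp [ 0.5703 -0.0279  0.1792] xang 137.21 tz [ 4.8e-03 -3.0e-04 -1.0e+00] q1,7 [0.768 0.335] F [ 0.6 -0.5 -0.4] M [ 0.13 -0.21 -0.02] ff 39.9968147277832
tool delta cm [-14.57 -21.13   0.41]
mean [ 0.3428 -0.7933 -0.5944  0.0819 -0.1814 -0.0053] sem [0.167 0.185 0.123 0.031 0.024 0.01 ]
```

jog_arm(fingers=[1,1,1,1,1,1,1,1], xyz=[[0,0,0],[0,0,0],[0,0,0],[0,0,0],[0,0,0],[0,0,0],[0,0,0],[0,0,0]], delta_rot=[[0,0,-0.111],[0,0,-0.111],[0,0,-0.111],[0,0,-0.111],[0,0,-0.111],[0,0,-0.111],[0,0,-0.111],[0,0,0]])

```text
t: 21.58
tcp_pos: [0.5678, -0.0285, 0.175]
ee_rot: [0.053, -3.14, -0.001]
contact_force: [-0.5, 0.2, -1.4]
opening: 0.171
finger_force: 40.0
```

jog_arm(fingers=[1,1,1,1,1,1,1,1,1,1,1,1], xyz=[[0.3,-1.5,0],[0.5,-2.5,0],[0.5,-2.8,0],[0.5,-2.8,0],[0.5,-2.8,0],[0.5,-2.8,0],[0.5,-2.8,0],[0.5,-2.8,0],[0.4,-2.5,0],[0.2,-1.5,0],[0,0,0],[0,0,0]], delta_rot=[[0,0,0],[0,0,0],[0,0,0],[0,0,0],[0,0,0],[0,0,0],[0,0,0],[0,0,0],[0,0,0],[0,0,0],[0,0,0],[0,0,0]])

```text
t: 22.58
tcp_pos: [0.5313, -0.2782, 0.1753]
ee_rot: [0.04, -3.141, -0.001]
contact_force: [0.6, 0.7, -1.2]
opening: 0.174
finger_force: 40.0
```

Run:
```python
from avg import *
st([.5337,-.2819,.110]); im=avg(2,'scene'); cv2.imwrite('pics/s8.png',im)
g=im.mean(2).astype(int); g0=cv2.imread('pics/scene0.png').mean(2).astype(int)
print(g0[198:212,242:262]);print(g[198:212,242:262])
```

```text
t 22.5833 tcp [ 0.5313 -0.2782  0.1753] xang -178.55 tz [-7.e-04  8.e-04 -1.e+00] q1,7 [1.245 1.435] F [ 0.6  0.7 -1.2] M [ 0.17 -0.19 -0.04] ff 39.99687731266022
tool delta cm [-0.23 -0.38  6.53]
mean [ 0.1502  0.5602 -0.6517  0.1412 -0.1814 -0.0438] sem [0.298 0.105 0.4   0.017 0.005 0.003]
[[122  92  61  52  52  50  53  60  70  82  89  92  93  94  94  94  94  95
   95  98]
 [114  91  65  54  52  53  53  55  58  66  77  86  91  94  94  94  94  96
  101 105]
 [102  90  68  57  53  54  62  67  62  57  64  74  84  93  94  95  97 105
  115 123]
 [ 96  91  78  66  56  57  71  84  78  63  57  61  71  83  89  94 101 117
  131 136]
 [ 96  94  89  78  68  62  74  88  88  79  66  57  59  68  78  89 102 122
  135 135]
 [ 94  95  94  90  82  74  75  86  92  91  84  70  60  57  65  77  91 108
  121 117]
 [ 93  94  95  94  92  88  81  83  89  93  93  86  75  61  56  62  75  89
   97  98]
 [ 93  93  93  95  95  94  89  85  83  87  92  92  85  71  55  55  61  71
   79  86]
 [ 93  93  94  94  93  95  94  90  82  82  86  91  88  74  59  53  54  57
   63  72]
 [ 94  94  92  92  93  94  95  93  90  85
[... 875 characters left out ...]
  94 111
  123 120]
 [ 95  96  97  99 108 123 139 153 161 161 152 131 100  69  59  64  78  91
  101 101]
 [ 96  95  96  96  98 103 116 134 150 160 161 151 124  88  61  57  62  72
   81  88]
 [ 96  95  95  96  96  97 102 114 132 148 155 151 129  94  66  54  55  58
   66  74]
 [ 97  96  95  95  95  96  96 101 111 124 132 128 111  86  65  54  54  54
   56  60]
 [ 97  96  95  96  95  95  96  96  97  99 101  98  90  77  62  55  55  54
   54  52]
 [ 97  98  96  96  96  94  94  93  87  80  74  75  79  72  61  54  53  54
   53  49]
 [ 96  97  97  97  97  94  89  82  71  60  58  66  72  67  59  55  55  55
   53  51]
 [ 93  97  98  96  93  86  75  63  54  49  53  62  70  71  67  66  60  55
   53  50]]
```

The scene pixels confirm the bright bolt still bridging block to keeper. Now I bring the key down over the stand.

jog_arm(fingers=[1,1,1,1,1,1,1], xyz=[[-0.23,-0.37,0],[0,0,2],[0,0,2],[0,0,1.5],[0,0,1],[0,0,0],[0,0,0]], delta_rot=[[0,0,0],[0,0,0],[0,0,0],[0,0,0],[0,0,0],[0,0,0],[0,0,0]])

```text
t: 23.27
tcp_pos: [0.5345, -0.2805, 0.1108]
ee_rot: [0.049, -3.141, -0.001]
contact_force: [0.4, -0.5, -0.9]
opening: 0.17
finger_force: 40.0
```

```bash
python3 st.py .5337 -.2819 .066
```

```text
t 23.2667 tcp [ 0.5345 -0.2805  0.1108] xang -178.23 tz [-4.e-04  8.e-04 -1.e+00] q1,7 [1.203 1.394] F [ 0.4 -0.5 -0.9] M [ 0.13 -0.16 -0.02] ff 39.99663054943085
tool delta cm [ 0.08 -0.14  4.48]
```

jog_arm(fingers=[1,1,1,1,1,1,1], xyz=[[0.07,-0.13,0.5],[0,0,0.5],[0,0,0.3],[0,0,0.3],[0,0,0.3],[0,0,0],[0,0,0]], delta_rot=[[0,0,0],[0,0,0],[0,0,0],[0,0,0],[0,0,0],[0,0,0],[0,0,0]])

```text
t: 23.85
tcp_pos: [0.5336, -0.2824, 0.0918]
ee_rot: [0.047, -3.141, -0.0]
contact_force: [0.1, -0.5, -1.9]
opening: 0.168
finger_force: 40.0
```

```bash
python3 st.py .5337 -.2819 .066
```

```text
t 23.85 tcp [ 0.5336 -0.2824  0.0918] xang -178.27 tz [-2.e-04  2.e-04 -1.e+00] q1,7 [1.194 1.382] F [ 0.1 -0.5 -1.9] M [ 0.14 -0.08 -0.03] ff 39.996755719184875
tool delta cm [-0.01  0.05  2.58]
```

The tip is about 6 mm inside the hole with no contact. I continue to just above the floor.

jog_arm(fingers=[1,1,1,1,1,1,1,1], xyz=[[0,0.05,0.4],[0,0,0.5],[0,0,0.5],[0,0,0.5],[0,0,0.4],[0,0,0.1],[0,0,0],[0,0,0]], delta_rot=[[0,0,0],[0,0,0],[0,0,0],[0,0,0],[0,0,0],[0,0,0],[0,0,0],[0,0,0]])

```text
t: 24.52
tcp_pos: [0.5337, -0.2818, 0.0679]
ee_rot: [0.048, -3.141, -0.0]
contact_force: [1.0, -0.3, -1.2]
opening: 0.165
finger_force: 40.0
```

```bash
python3 st.py .5337 -.2819 .0655
```

```text
t 24.5167 tcp [ 0.5337 -0.2818  0.0679] xang -178.26 tz [-0.e+00  2.e-04 -1.e+00] q1,7 [1.178 1.362] F [ 1.  -0.3 -1.2] M [ 0.12 -0.16  0.04] ff 39.99672532081604
tool delta cm [ 0.   -0.01  0.24]
```

jog_arm(fingers=[1,1,1,1], xyz=[[0,0,0.1],[0,0,0.1],[0,0,0],[0,0,0]], delta_rot=[[0,0,0],[0,0,0],[0,0,0],[0,0,0]])

```text
t: 24.85
tcp_pos: [0.5337, -0.282, 0.066]
ee_rot: [-0.047, 3.141, -0.0]
contact_force: [0.3, -0.1, -1.0]
opening: 0.173
finger_force: 40.0
```

jog_arm(fingers=[0.7,0.6,0.4,0.2,0,0,0,0,0,0], xyz=[[0,0,0],[0,0,0],[0,0,0],[0,0,0],[0,0,0],[0,0,0],[0,0,0],[0,0,0],[0,0,0],[0,0,0]], delta_rot=[[0,0,0],[0,0,0],[0,0,0],[0,0,0],[0,0,0],[0,0,0],[0,0,0],[0,0,0],[0,0,0],[0,0,0]])

```text
t: 25.68
tcp_pos: [0.5337, -0.282, 0.0659]
ee_rot: [-0.048, 3.141, -0.0]
contact_force: [-0.1, -0.5, -0.1]
opening: 0.847
finger_force: 0.0
```

jog_arm(fingers=[0,0,0,0,0,0,0,0,0,0], xyz=[[0,0,-1],[0,0,-2],[0,0,-2.5],[0,0,-2.5],[0,0,-2.5],[0,0,-2],[0,0,-1],[0,0,0],[0,0,0],[0,0,0]], delta_rot=[[0,0,0],[0,0,0],[0,0,0],[0,0,0],[0,0,0],[0,0,0],[0,0,0],[0,0,0],[0,0,0],[0,0,0]])

```text
t: 26.52
tcp_pos: [0.5328, -0.282, 0.1996]
ee_rot: [0.047, -3.139, -0.001]
contact_force: [-0.5, -0.2, -0.3]
opening: 0.999
finger_force: 0.0
```

Run:
```python
from avg import *
st()
m=imaging.camera_model('wrist'); im=imaging.grab_frame('wrist'); g=im.max(2)
p=proj(m,[[.5337,-.2819,.086]])[0]; print(p)
u,v=p.astype(int); r=np.zeros(g.shape,np.uint8); r[v-35:v+36,u-40:u+41]=((g<60)*255)[v-35:v+36,u-40:u+41]
c=max(cv2.findContours(r,0,2)[0],key=cv2.contourArea); rect=cv2.minAreaRect(c); print(rect)
W=np.array([onplane(m,q,.086)[:2] for q in cv2.boxPoints(rect)]); print(W.mean(0),np.linalg.norm(W[1]-W[0]),np.linalg.norm(W[2]-W[1]))
for n,f in(('scene',(381,142.5)),('side',(359,253))):
    a=imaging.grab_frame(n); b=cv2.imread(f'pics/{n}0.png'); x,y=map(int,f)
    M=lambda I:np.array(cv2.findNonZero(((I[y-25:y+20,x-25:x+25].max(2)<50)*255).astype(np.uint8)))[:,0].mean(0).round(1)+[x-25,y-25]
    print(n,M(a),M(b))
```

```text
t 26.5167 tcp [ 0.5328 -0.282   0.1996] xang -178.27 tz [-1.9e-03  4.0e-04 -1.0e+00] q1,7 [1.256 1.463] F [-0.5 -0.2 -0.3] M [ 0.08 -0.09  0.02] ff 0.0
[320.16886108 198.75449692]
((319.0, 194.0), (54.0, 18.0), 90.0)
[ 0.53009082 -0.2829993 ] 0.014916599886977766 0.0472202946772859
scene [380.6 143.2] [380.4 143.2]
side [358.3 254. ] [358.1 253.9]
```

The handle is back within 0.2 px of where it started in both fixed views, the gripper is clear and the bolt is home. I'm handing the job in.

```bash
python3 -c "
from workcell import finish_job
print(finish_job())"
```

```text
the job is handed in; nothing more can be done
None
```

The chest is locked with the bolt home in its keeper, the key is back upright in its stand, and I handed the job in at about 27 s; no verdict came back.

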